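# Put the piled-up batteries on charge

## Task

Put the piled-up batteries on charge: take the pile apart one battery at a time from the top, and seat each fully home in the charger of its own shape and size, contact nose toward the charger's contacts, before you lift the next. Keep the batteries upright, do not drop any, and leave the tape measure and the pliers alone.

Things in the scene. Friction and masses are not known exactly. Their poses are not given: they have to be found in the camera images.
- lamp_cell: round lamp battery, a black ribbed upright cylinder 36 mm in diameter and 36 mm high with a grey top and a small steel button in its middle, at the top of the pile (148 mm high in all). Origin: centre of its underside, z up. Loose, about 0.09 kg; grip it across the diameter. Behind the work a pole and a hook hang from above, their ends 0.5 m over the table: carry low.
- driver_pack: smallest box-shaped battery pack, black with grey top, 72 (x) x 44 (y) x 36 mm high, second from the top; 0.2 kg. Origin: centre of its underside outline. +x points to its contact nose: the last 22 mm, black, three brass terminals, 7 mm lower on top, cut away 10 mm high underneath to pass over the charger's contact step. White gauge marks at the -x end. Grip across y at the origin.
- drill_pack: middle-sized box-shaped battery pack, black with grey top, 94 (x) x 53 (y) x 38 mm high, third from the top; 0.36 kg. Origin: centre of its underside outline. +x points to its contact nose: the last 22 mm, black, four brass terminals, 7 mm lower on top, cut away 10 mm high underneath to pass over the charger's contact step. White gauge marks at the -x end. Grip across y at the origin.
- mower_pack: largest box-shaped battery pack, black with grey top, 116 (x) x 62 (y) x 38 mm high, lowest in the pile; 0.55 kg. Origin: centre of its underside outline. +x points to its contact nose: the last 22 mm, black, five brass terminals, 7 mm lower on top, cut away 10 mm high underneath to pass over the charger's contact step. White gauge marks at the -x end. Grip across y at the origin.
- lamp_charger: round charger of the lamp battery, a black cup 72 mm across with brass contact rings on its floor and a small box at its +x side, fixed. Origin: on the table under the centre of the cup. Floor of the cup 8 mm above the table; bore 52 mm up to 16 mm above the table, then flared to 60 mm at the rim, 26 mm above the table.
- driver_charger: charger of the smallest pack: fixed black tray 96 x 68 mm, small box beyond its +x end. Origin: on the table under the well's centre. Well 80 (x) x 52 (y) mm, floor 8 mm above the table; walls straight to 16 mm, then flared out 6 mm to the rim at 26 mm. At its +x end a step 12 mm long, 8 mm high with three brass blades. Home: pack's x along charger's x, origin 8 mm up.
- drill_charger: charger of the middle-sized pack: fixed black tray 118 x 77 mm, small box beyond its +x end. Origin: on the table under the well's centre. Well 102 (x) x 61 (y) mm, floor 8 mm above the table; walls straight to 16 mm, then flared out 6 mm to the rim at 26 mm. At its +x end a step 12 mm long, 8 mm high with four brass blades. Home: pack's x along charger's x, origin 8 mm up.
- mower_charger: charger of the largest pack: fixed black tray 140 x 86 mm, small box beyond its +x end. Origin: on the table under the well's centre. Well 124 (x) x 70 (y) mm, floor 8 mm above the table; walls straight to 16 mm, then flared out 6 mm to the rim at 26 mm. At its +x end a step 12 mm long, 8 mm high with five brass blades. Home: pack's x along charger's x, origin 8 mm up.
- tape_measure: yellow and black tape measure, 38 x 75 x 62 mm, standing behind the work; origin at the centre of its underside. Loose; to be left alone.
- pliers: pliers with red handles, 47 x 148 x 12 mm, lying behind the work; origin at the centre of the underside. Loose; to be left alone.

How it is judged:
On the way, in this order (a step that is already met when the one before it is completed fails the run):
1. the round lamp battery is home in its round charger (horizontal distance between lamp_cell and lamp_charger below 0.01 m and z of lamp_cell in the frame of lamp_charger between 0.005 and 0.0105 m and angle between lamp_cell's own z axis and vertical below 0.05 rad), for 0.2 s.
2. the smallest pack is home in its charger (horizontal distance between driver_pack and driver_charger below 0.01 m and z of driver_pack in the frame of driver_charger between 0.005 and 0.0105 m and angle between driver_pack's own z axis and vertical below 0.05 rad and angle between the x axis of driver_pack and the x axis of driver_charger, either way round below 0.2 rad), for 0.2 s.
3. the middle-sized pack is home in its charger (horizontal distance between drill_pack and drill_charger below 0.01 m and z of drill_pack in the frame of drill_charger between 0.005 and 0.0105 m and angle between drill_pack's own z axis and vertical below 0.05 rad and angle between the x axis of drill_pack and the x axis of drill_charger, either way round below 0.2 rad), for 0.2 s.
4. the largest pack is home in its charger (horizontal distance between mower_pack and mower_charger below 0.01 m and z of mower_pack in the frame of mower_charger between 0.005 and 0.0105 m and angle between mower_pack's own z axis and vertical below 0.05 rad and angle between the x axis of mower_pack and the x axis of mower_charger, either way round below 0.2 rad), for 0.2 s.
At the end, for the whole second after the job is handed in: Each battery lies flat and at rest in its own charger: origin within 10 mm of the charger's centre, 5 to 10.5 mm above the charger's origin, tilt under 0.05 rad, packs within 0.2 rad of the charger's direction; seated in the order round, smallest, middle-sized, largest (all of step 1 and all of step 2 and all of step 3 and all of step 4 and linear speed of each of lamp_cell, driver_pack, drill_pack, mower_pack below 0.02 m/s); the robot touches nothing.
It fails at once if a battery is tipped over (angle between any of lamp_cell, driver_pack, drill_pack, mower_pack's own z axis and vertical above 0.6 rad).
It fails at once if a battery is dropped (falls 7 cm or more) or thrown (linear speed of any of lamp_cell, driver_pack, drill_pack, mower_pack above 1.2 m/s).
It fails at once if the tape measure or the pliers are disturbed (distance of any of tape_measure, pliers from where it was at the start of the episode above 0.03 m).
It also fails if it takes over 128 s, if anything falls off the work surface, if the arm or the gripper's body presses on something with over 40 N, if the wrist force passes 120 N, or if a joint passes its speed limit or range.

## Robot

A 6-joint arm with a two-finger parallel gripper is mounted at the origin on a cart in front of the work surface, level with it; the furniture and walls round the work are solid. World frame = base frame: x ahead of the robot, y to its left, z up, the work surface at z = 0. Lengths are in m, angles in rad, forces in N, time in s.
With the tool pointing down it reaches from about 0.375 to 0.825 m from the base axis. Payload 5.5 kg.
Tool frame: the origin (TCP) lies at the very end of the fingers, on their centre line; the grasp point (between the pads) lies 19 mm behind it; z points along the fingers, y is the line along which they close (so a half turn about z gives the same grasp; the last joint's range is limited). The gripper opens to 85 mm and grips with 20 to 120 N. Pads are 22 mm wide; open, the fingers measure 114 mm over their backs; the gripper's body (76 mm by 85 mm) begins 54 mm behind the grasp point. The pads swing forward as they close: fully open they stand 13 mm farther back than shut.
Start: joints at [1.107, 0.314, -0.047, 1.21, 0, 1.571], TCP at [0.268, 0.537, 0.231] pointing down, gripper open.
Joint ranges: [-2.67, 2.67], [-0.69, 1.73], [-1.03, 1.25], [-2.08, 2.16], [-1.42, 1.45], [-3.14, 3.14]. Speed limits (rad/s): [2.39, 2.39, 3.01, 3.14, 3.14, 3.14].

## Interface

Orientations are given as a rotation vector (axis times angle).
In Python, from rig import env gives the robot as it stands. The module is installed in compiled form; this text tells all that it offers.
- The arm moves only by the shell command python3 -m creep 'ROWS' [FORCE]. ROWS is JSON, a list of rows, each a list of 7 numbers: the turn, a rotation vector about the tool's x, y, z in units of 6 degrees (1.0 is 6 degrees), then the shift along the tool's x, y, z in units of 30 mm (1.0 is 30 mm), then the finger opening in mm, from 0 to 85.4. A call has exactly 10 rows; each row shifts and turns the commanded pose from where the row before left it, along the tool's axes as they then stand; what a row does not reach is not made up. A row lasts 1/12 s, in which the tool goes at most 41.7 mm and 7.16 degrees, less where a joint would pass 70% of its speed; a pose out of reach is approached as far as the arm can. A call is refused whole if a number of a shift passes 1 or a number of a turn 1, either way. A call with a gripper value outside its range is refused whole. The fingers move at their own pace and stop on an object; FORCE is the grip in N (left out, the last holds). Time passes only in rows, so rows that do not move let the fingers close, or fill a call up. It gives the time, the measured TCP pose, the force, the opening and the grip force at its end, in the units of the state.
- env.get_obs(): the state, without advancing time (a new reading comes with each control period).
- env.get_image(name): name is "side" or "top" or "wrist"; returns (picture, depth): 384x512x3 uint8, red, green, blue; 384x512 float32, m along the optical axis (not along the pixel's ray), 0 where there is no reading.
- env.calibration(name): a dict with "intrinsics" (3x3 intrinsics, pixels), "R" (3x3) and "t" (3): a world point X has camera coordinates R X + t. Camera axes: x right, y down, z forward; pixel columns grow to the right and rows downward; lengths in m; the calibration is good to about 2 mm. A picture is of the moment at which its call begins: read the wrist's pose just before it. calibration takes no time and is no camera call; for the wrist camera it gives the pose at the moment of the call.
- env.sign_off(): hands the job in; it is judged then, once.
The state is a dict: "time_s": time; "joints": joint angles; "qd": joint speeds; "effort": joint torques, N m; "ee_pos": TCP position; "tool_rot": TCP orientation; "ft_force": force on the tool from outside, world axes, zero at the start; "wrist_torque": the same for the moment, N m; "grip_width": opening from 0.0 (shut) to 1.0 (fully open); "finger_force": force on a finger pad.
Only numpy, scipy, OpenCV 4.12 (cv2) and the standard library are available. Lean on these libraries where they do the work, as an engineer would, in place of code of your own. Each camera call takes 0.05 s, during which the arm holds its last target. There are 200 camera calls.

## Working session

There is one attempt and no reset: what is moved stays moved. The work goes in short steps, Python scripts to look and compute and a shell command to move; the robot and the scene stay as the last step left them, time stands still between calls to the robot, and variables do not carry over. Pictures are saved under pics/ and viewed, at most 14 in all, crops included, and the job is handed in when it is done.

```bash
mkdir -p pics; ls
python3 - <<'E'
from rig import env
import cv2,numpy as np
o=env.get_obs();print(o)
for n in("top","side"):
    im,d=env.get_image(n);np.savez(f"{n}0.npz",im=im,d=d)
    cv2.imwrite(f"pics/{n}0.png",im[:,:,::-1])
    c=env.calibration(n);print(n,c)
    print((d>0).mean())
E
```

```text
pics
{'time_s': 0.0, 'joints': array([ 1.10697960e+00,  3.14238341e-01, -4.80688704e-02,  1.21021971e+00,
       -1.57211496e-05,  1.57077142e+00]), 'qd': array([-0.00083962, -0.00108183,  0.00103178,  0.00023191, -0.00063742,
        0.00200537]), 'effort': array([-5.00791375e-04, -5.39593434e+01,  3.39747119e+01,  1.92726671e-02,
       -4.50404411e-05, -2.94375425e-06]), 'ee_pos': array([0.26816242, 0.53608653, 0.23043167]), 'tool_rot': array([-7.21922363e-01, -3.05712651e+00,  2.65097969e-03]), 'ft_force': array([0.47262649, 0.60284388, 0.36954092]), 'wrist_torque': array([-0.02033878,  0.00397497,  0.01902038]), 'finger_force': 0.0, 'grip_width': 1.0021320218607868}
top {'intrinsics': array([[369.54193228,   0.        , 255.45926268],
       [  0.        , 369.54193228, 188.32478834],
       [  0.        ,   0.        ,   1.        ]]), 'R': array([[ 0.01426493, -0.99989437,  0.00278476],
       [-0.99822398, -0.01440209, -0.05780536],
       [ 0.05783936, -0.00195523, -0.99832399]]), 't': array([-0.02077053,  0.54690511,  1.23895011])}
0.99591064453125
side {'intrinsics': array([[427.96528424,   0.        , 254.80800969],
       [  0.        , 427.96528424, 192.3426153 ],
       [  0.        ,   0.        ,   1.        ]]), 'R': array([[ 0.39124786, -0.92024367, -0.0087573 ],
       [-0.65458782, -0.27158857, -0.70551714],
       [ 0.6468693 ,  0.28176449, -0.70863875]]), 't': array([-0.2207883 ,  0.44448032,  0.92915712])}
0.996124267578125
```

View pics/top0.png

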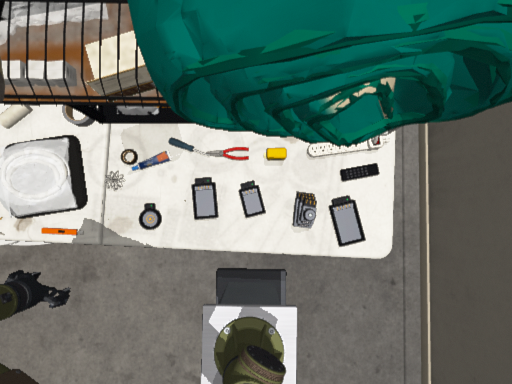

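View pics/side0.png

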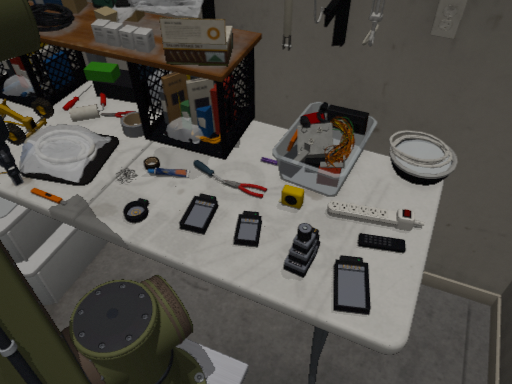

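Top: the pile is near (306,210). Chargers are round (150,216), drill (204,199), driver (251,198) and mower (347,221), with their boxes facing away from the robot. Side: the pile is at (303,250), with the tape measure and pliers behind the row. Next I'll measure.

```bash
cat > h.py <<'E'
import numpy as np,cv2
from rig import env
def cloud(d,c):
    K,R,t=c["intrinsics"],c["R"],c["t"]
    v,u=np.mgrid[:d.shape[0],:d.shape[1]]
    p=np.stack([(u-K[0,2])/K[0,0]*d,(v-K[1,2])/K[1,1]*d,d],-1)
    return (p-t)@R
def ray(u,v,z,c):
    K,R,t=c["intrinsics"],c["R"],c["t"]
    q=np.array([(u-K[0,2])/K[0,0],(v-K[1,2])/K[1,1],1.])@R; o=-t@R
    return o+q*(z-o[2])/q[2]
def rect(P):
    (c,s,a)=cv2.minAreaRect((P[:,:2]*1000).astype(np.float32)); return np.round(c,1),np.round(s,1),round(a,1)
E
python3 - <<'E'
from h import *
for n in("top","side"):
    f=np.load(n+"0.npz");im,d=f["im"],f["d"];c=env.calibration(n);P=cloud(d,c)
    print(n,"table z",np.median(P[195:235,225:235,2]) if n=="top" else np.median(P[150:170,170:180,2]))
    boxes={"top":dict(lamp=(130,195,170,235),drill=(188,172,222,225),driver=(236,176,270,222),pile=(285,185,325,232),mower=(325,190,372,250)),
     "side":dict(lamp=(118,195,155,228),drill=(175,190,225,238),driver=(230,207,268,250),pile=(278,218,325,278),mower=(325,252,378,318))}[n]
    for k,(a,b,e,g) in boxes.items():
        p=P[b:g,a:e].reshape(-1,3)
        q=p[(p[:,2]>.012)&(p[:,2]<.25)]
        print(k,len(q),rect(q),"zmax",np.percentile(q[:,2],[50,90,99]).round(4))
        if k=="pile":
            for lo,hi in((.03,.042),(.068,.08),(.104,.116),(.14,.155)):
                s=q[(q[:,2]>lo)&(q[:,2]<hi)]
                if len(s)>4: print("  lvl",lo,len(s),rect(s),s.mean(0).round(4))
    a,b,e,g=boxes["pile"]; 
    cr=cv2.resize(im[b-6:g+6,a-8:e+8],None,fx=9,fy=9,interpolation=cv2.INTER_CUBIC)
    cv2.imwrite(f"pics/pile_{n}.png",cr[:600,:800,::-1])
E
```

```text
top table z -0.0017426526285296573
lamp 254 (array([448.5, 341.8]), array([87.7, 68.4]), 0.4) zmax [0.021  0.0267 0.0295]
drill 447 (array([512.7, 161.1]), array([138.3,  78.6]), 6.3) zmax [0.0202 0.0258 0.029 ]
driver 361 (array([512.7,   1.9]), array([115.9,  68.8]), 15.6) zmax [0.0206 0.0253 0.0287]
pile 707 (array([ 477. , -174.7]), array([ 60.3, 115.7]), 84.4) zmax [0.0752 0.1466 0.1498]
  lvl 0.03 142 (array([ 476.3, -173.7]), array([ 58.7, 114.1]), 86.3) [ 0.4665 -0.1628  0.035 ]
  lvl 0.068 113 (array([ 476.2, -174.5]), array([90.9, 51.6]), 0.0) [ 0.4695 -0.1674  0.073 ]
  lvl 0.104 128 (array([ 473.8, -180.4]), array([42.7, 69.2]), 81.6) [ 0.4765 -0.178   0.109 ]
  lvl 0.14 108 (array([ 462. , -178.4]), array([32.1, 34.5]), 48.2) [ 0.4618 -0.1781  0.1472]
mower 550 (array([ 444.2, -321.6]), array([161. ,  87.9]), 14.7) zmax [0.0201 0.025  0.0279]
side table z -0.0027425607233900664
lamp 263 (array([443. , 343.8]), array([90.9, 67.8]), 29.7) zmax [0.0196 0.0248 0.0272]
drill 476 (array([508.8, 158.5]), array([141.9,  80.6]), 6.3) zmax [0.0188 0.0241 0.0273]
driver 414 (array([ 5.098e+02, -4.000e-01]), array([117.1,  69. ]), 15.6) zmax [0.0196 0.0244 0.0273]
pile 1182 (array([ 472.9, -179.4]), array([ 61.5, 117. ]), 83.7) zmax [0.0737 0.1445 0.1489]
  lvl 0.03 180 (array([ 472.1, -178.8]), array([ 60.6, 113.1]), 83.8) [ 0.4354 -0.18    0.0354]
  lvl 0.068 143 (array([ 467. , -180.7]), array([51.6, 80.7]), 84.0) [ 0.442  -0.1838  0.0735]
  lvl 0.104 137 (array([ 471.3, -183.6]), array([44. , 70.2]), 77.1) [ 0.4544 -0.1865  0.109 ]
  lvl 0.14 141 (array([ 459.9, -180.9]), array([35.4, 32.9]), 24.0) [ 0.4575 -0.1813  0.1464]
mower 778 (array([ 441.3, -324.2]), array([161.4,  87.3]), 15.1) zmax [0.0197 0.0244 0.0271]
```

```bash
python3 -c "
import cv2,numpy as np
a=cv2.imread('pics/pile_top.png');b=cv2.imread('pics/pile_side.png')
h=max(a.shape[0],b.shape[0]);s=580/h
f=lambda x:cv2.copyMakeBorder(x,0,h-x.shape[0],0,0,cv2.BORDER_CONSTANT)
o=np.hstack([f(a),f(b)]);o=cv2.resize(o,None,fx=min(s,790/o.shape[1]),fy=min(s,790/o.shape[1]));cv2.imwrite('pics/pile2.png',o)"
```

```text
(no output)
```

View pics/pile2.png

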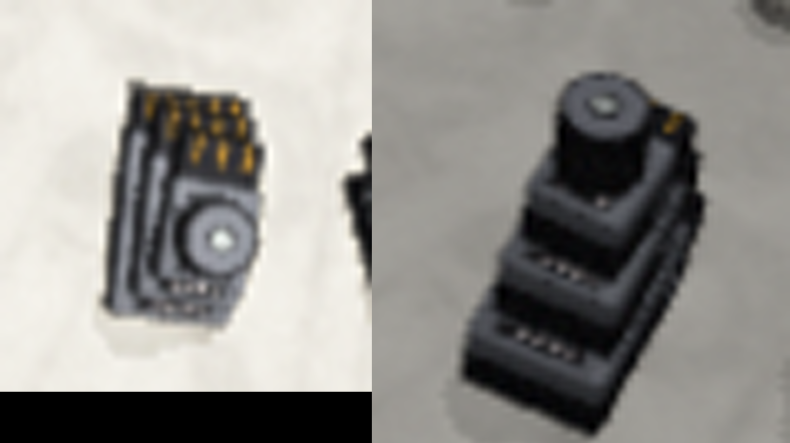

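The crops show all three packs nested with their brass noses facing away from the robot (+x), and the lamp cell standing towards the rear-centre of the driver pack. Next is the wrist camera's mounting, plus a move planner that only works out displacements.

```bash
cat >> h.py <<'E'
from scipy.spatial.transform import Rotation as Ro
def go(x,y,z,yaw):
    """print turn (units) then shift (units, in axes after the turn) to reach TCP xyz with tool y along world angle yaw+90 deg (or half turn)"""
    o=env.get_obs();R0=Ro.from_rotvec(o["tool_rot"])
    best=None
    for k in(0,180):
        a=np.radians(yaw+90+k);ty=np.array([np.cos(a),np.sin(a),0]);tz=np.array([0,0,-1.])
        R1=Ro.from_matrix(np.column_stack([np.cross(ty,tz),ty,tz]))
        dr=(R0.inv()*R1).as_rotvec()
        if best is None or np.linalg.norm(dr)<np.linalg.norm(best[0]): best=(dr,R1)
    dr,R1=best
    d=np.array([x,y,z])-o["ee_pos"]
    print("t",round(o["time_s"],2),"at",o["ee_pos"].round(4),"j6",o["joints"][5].round(2),"turn",(np.degrees(dr)/6).round(2),"shift(new axes)",(R1.inv().apply(d)/.03).round(2),"(old)",(R0.inv().apply(d)/.03).round(2))
E
python3 - <<'E'
from h import *
o=env.get_obs();c=env.calibration("wrist");R=Ro.from_rotvec(o["tool_rot"])
C=-c["R"].T@c["t"];print("cam in tool",R.inv().apply(C-o["ee_pos"]).round(4));print("camaxes in tool",(R.inv().as_matrix()@c["R"].T).round(3));print(c["intrinsics"])
im,d=env.get_image("wrist");cv2.imwrite("pics/w0.png",im[:,:,::-1])
go(.446,.343,.23,0);go(.46,-.18,.23,-8)
E
python3 -m creep '[[0,0,-1,0,0,0,85],[0,0,-1,0,0,0,85],[0,0,-1,0,0,0,85],[0,0,0,-1,0,0,85],[0,0,0,-1,0,0,85],[0,0,0,-1,0,0,85],[0,0,0,-1,0,0,85],[0,0,0,0,0,-0.5,85],[0,0,0,0,0,0,85],[0,0,0,0,0,0,85]]' 25
python3 - <<'E'
from h import *
go(.446,.343,.23,0);go(.46,-.18,.23,-8)
E
```

```text
cam in tool [ 0.0745  0.0003 -0.1424]
camaxes in tool [[ 0.    -0.957 -0.29 ]
 [ 1.    -0.     0.001]
 [-0.001 -0.29   0.957]]
[[334.77480425   0.         252.06547227]
 [  0.         334.77480425 189.18152608]
 [  0.           0.           1.        ]]
t 0.15 at [0.2682 0.5362 0.2306] j6 1.57 turn [-0.01 -0.   -4.43] shift(new axes) [-5.93 -6.44  0.02] (old) [-8.18 -3.11  0.03]
t 0.15 at [0.2682 0.5362 0.2306] j6 1.57 turn [-0.01 -0.   -3.1 ] shift(new axes) [-9.650e+00 -2.275e+01  2.000e-02] (old) [-16.4  -18.49   0.05]
time_s: 0.98
ee_pos: [0.3874, 0.519, 0.2465]
tool_rot: [0.236, 3.133, 0.001]
ft_force: [0.1, -0.1, -0.6]
grip_width: 0.996
finger_force: 0.0
t 0.98 at [0.3874 0.519  0.2465] j6 1.08 turn [ 0.01  0.   -1.43] shift(new axes) [-1.95 -5.87  0.55] (old) [-2.81 -5.51  0.55]
t 0.98 at [0.3874 0.519  0.2465] j6 1.08 turn [ 0.01  0.   -0.1 ] shift(new axes) [ -5.64 -22.74   0.55] (old) [ -5.88 -22.68   0.53]
```

View pics/w0.png

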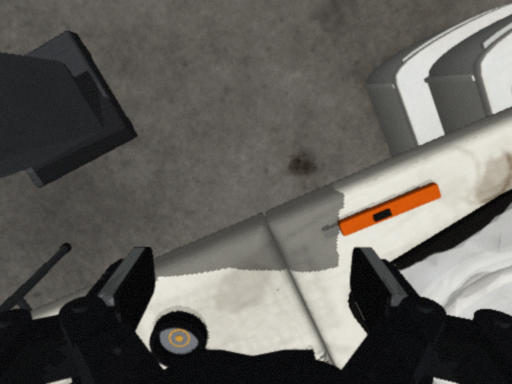

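The wrist camera sits on the robot side of the tool and looks outwards. The lamp cup is at (180,338), so the mount is clear. I'll sweep across the work and take one picture at each stop.

```bash
cat > snap.py <<'E'
import sys
from h import *
n=sys.argv[1];c=env.calibration("wrist");o=env.get_obs();im,d=env.get_image("wrist")
np.savez(n+".npz",im=im,d=d,K=c["intrinsics"],R=c["R"],t=c["t"]);cv2.imwrite(f"pics/{n}.png",im[:,:,::-1])
E
python3 -m creep '[[0,0,0,-0.2,-1,0,85],[0,0,0,-0.2,-1,0,85],[0,0,0,-0.2,-1,0,85],[0,0,0,-0.2,-1,0,85],[0,0,0,-0.2,-1,0,85],[0,0,0,-0.2,-1,0,85],[0,0,0,-0.2,-1,0,85],[0,0,0,0,0,0,85],[0,0,0,0,0,0,85],[0,0,0,0,0,0,85]]'
python3 snap.py w1
python3 -m creep '[[0,0,0,-0.33,-1,0,85],[0,0,0,-0.33,-1,0,85],[0,0,0,-0.33,-1,0,85],[0,0,0,-0.33,-1,0,85],[0,0,0,-0.33,-1,0,85],[0,0,0,-0.33,-1,0,85],[0,0,0,-0.33,-1,0,85],[0,0,0,0,0,0,85],[0,0,0,0,0,0,85],[0,0,0,0,0,0,85]]'
python3 snap.py w2
python3 -m creep '[[0,0,0,0,-1,0,85],[0,0,0,0,-1,0,85],[0,0,0,0,-1,0,85],[0,0,0,0,-1,0,85],[0,0,0,0,-1,0,85],[0,0,0,0,-1,0,85],[0,0,0,0,-1,0,85],[0,0,0,0,-1,0,85],[0,0,0,0,-1,0,85],[0,0,0,0,0,0,85]]'
python3 -m creep '[[0,0,0,0,0,0,85],[0,0,0,0,0,0,85],[0,0,0,0,0,0,85],[0,0,0,0,0,0,85],[0,0,0,0,0,0,85],[0,0,0,0,0,0,85],[0,0,0,0,0,0,85],[0,0,0,0,0,0,85],[0,0,0,0,0,0,85],[0,0,0,0,0,0,85]]' >/dev/null
python3 snap.py w3
python3 - <<'E'
import cv2,numpy as np
a=[cv2.imread(f"pics/w{i}.png") for i in(1,2,3)]
k=np.zeros_like(a[0]);o=np.vstack([np.hstack(a[:2]),np.hstack([a[2],k])]);cv2.imwrite("pics/w123.png",cv2.resize(o,(776,582),interpolation=cv2.INTER_AREA))
E
```

```text
time_s: 1.82
ee_pos: [0.3968, 0.3055, 0.2462]
tool_rot: [-0.234, -3.133, -0.001]
ft_force: [-0.8, 1.3, -0.3]
grip_width: 0.995
finger_force: 0.0
time_s: 2.7
ee_pos: [0.4347, 0.0879, 0.2461]
tool_rot: [-0.234, -3.133, -0.001]
ft_force: [0.2, 0.6, 0.3]
grip_width: 0.998
finger_force: 0.0
time_s: 3.58
ee_pos: [0.3946, -0.1829, 0.2463]
tool_rot: [0.238, 3.132, -0.003]
ft_force: [0.3, -0.3, -0.8]
grip_width: 0.993
finger_force: 0.0
```

View pics/w123.png

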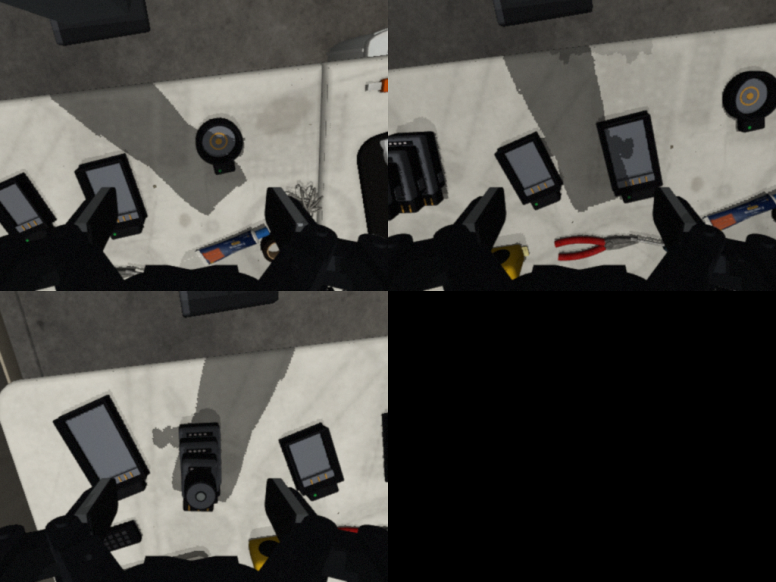

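w1 shows the lamp cup at (288,187) full-scale. w2 shows the driver charger at (185,222) and the drill charger at (320,200). w3 shows the mower charger at (133,210), with the pile from (262,180) to (262,285) and the lamp cell on top at (265,270). Now I'll extract the metric positions.

```bash
cat > meas.py <<'E'
from h import *
def load(n):
    f=np.load(n+".npz");c=dict(intrinsics=f["K"],R=f["R"],t=f["t"]);return f["im"],f["d"],c,cloud(f["d"],c)
def near(P,xy,r,lo,hi):
    m=(np.hypot(P[...,0]-xy[0],P[...,1]-xy[1])<r)&(P[...,2]>lo)&(P[...,2]<hi);return m
def yawof(P):
    c,s,a=rect(P); return (a if s[0]>s[1] else a-90),c,s
def frame(q,yaw,tag):
    a=np.radians(yaw);ex=np.array([np.cos(a),np.sin(a)]);ey=np.array([-ex[1],ex[0]])
    u=q[:,:2]@ex;v=q[:,:2]@ey
    U=np.percentile(u,[.5,99.5]);V=np.percentile(v,[.5,99.5])
    print(tag,"yaw",yaw,"len",(U[1]-U[0]).round(4),"wid",(V[1]-V[0]).round(4));return U,V,ex,ey
E
python3 - <<'E'
from meas import *
for n,k,xy,L in(("w2","driver",(.512,0),.096),("w2","drill",(.511,.16),.118),("w3","mower",(.443,-.323),.140),("w3","driver",(.512,0),.096),("w1","drill",(.511,.16),.118)):
    im,d,c,P=load(n)
    tb=P[near(P,xy,.15,-.01,.006)];
    m=near(P,xy,.095,.014,.034);q=P[m];y,_,_=yawof(q)
    U,V,ex,ey=frame(q,y,k)
    ctr=ex*(U[0]+L/2)+ey*V.mean();print(n,k,"table z",np.median(tb[:,2]).round(4),"centre",ctr.round(4),"rim",np.percentile(q[:,2],[50,98]).round(4))
    fl=im.astype(int); g=near(P,xy,.06,.003,.0135)&(fl.min(-1)>60)
    g=cv2.morphologyEx(g.astype(np.uint8),cv2.MORPH_OPEN,np.ones((3,3)))>0
    fq=P[g];y2,_,_=yawof(fq);U,V,ex,ey=frame(fq,y2,"  floor");print("   floor centre",(ex*U.mean()+ey*V.mean()).round(4),"->well from -x edge",(ex*(U[0]+(L-.016)/2)+ey*V.mean()).round(4),np.median(fq[:,2]).round(4))
for n in("w1","w2"):
    im,d,c,P=load(n);hsv=cv2.cvtColor(im,cv2.COLOR_RGB2HSV)
    br=near(P,(.446,.343),.03,-.01,.04)&(hsv[...,0]>8)&(hsv[...,0]<30)&(hsv[...,1]>90)
    v,u=np.nonzero(br);(cc,r)=cv2.minEnclosingCircle(np.stack([u,v],1).astype(np.float32));print("lamp brass",len(u),cc,r,ray(*cc,.008,c).round(4))
    q=P[near(P,(.446,.343),.05,.014,.034)];(a,b,e,g)=q[:,0].min(),q[:,0].max(),q[:,1].min(),q[:,1].max();print(" rim x",a,b,"y",e,g,"mid",a+.036,(e+g)/2)
im,d,c,P=load("w3")
for z,nm,L in((.148,"lamp",.036),(.112,"driver",.072),(.076,"drill",.094),(.038,"mower",.116)):
    q=P[near(P,(.465,-.18),.085,z-.012 if nm!="lamp" else z-.006,z+.006)];y,c0,s=yawof(q);U,V,ex,ey=frame(q,y,nm);print("   minrect",c0,s,"from -x edge",(ex*(U[0]+L/2)+ey*V.mean()).round(4),"from +x",(ex*(U[1]-L/2)+ey*V.mean()).round(4),np.median(q[:,2]).round(4))
    if nm=="lamp": print((cv2.minEnclosingCircle((q[:,:2]*1000).astype(np.float32))))
E
```

```text
driver yaw 16.0 len 0.1145 wid 0.0689
w2 driver table z -0.0007 centre [ 0.5044 -0.0012] rim [0.0215 0.0262]
  floor yaw 15.6 len 0.0646 wid 0.0482
   floor centre [ 0.4995 -0.0038] ->well from -x edge [ 0.5069 -0.0017] 0.0079
drill yaw 6.1 len 0.1364 wid 0.0776
w2 drill table z -0.0006 centre [0.5038 0.1594] rim [0.0217 0.0265]
  floor yaw 5.6 len 0.0858 wid 0.0523
   floor centre [0.4982 0.1621] ->well from -x edge [0.5063 0.1629] 0.008
mower yaw 15.0 len 0.1585 wid 0.0869
w3 mower table z -0.0008 centre [ 0.4354 -0.3247] rim [0.0215 0.0263]
  floor yaw 14.7 len 0.0995 wid 0.0655
   floor centre [ 0.435  -0.3266] ->well from -x edge [ 0.4468 -0.3235] 0.0078
driver yaw 15.4 len 0.1147 wid 0.0687
w3 driver table z -0.0005 centre [ 0.5041 -0.0015] rim [0.0216 0.0265]
  floor yaw 15.7 len 0.0633 wid 0.049
   floor centre [ 0.5004 -0.0016] ->well from -x edge [0.5084 0.0006] 0.0081
drill yaw 6.7 len 0.137 wid 0.0774
w1 drill table z -0.0007 centre [0.5035 0.1601] rim [0.0216 0.0263]
  floor yaw 5.9 len 0.0863 wid 0.0569
   floor centre [0.4991 0.1574] ->well from -x edge [0.5069 0.1582]
[... 409 characters left out ...]
6777 mid 0.4399991284159468 0.3395636741165197
lamp yaw -33.3 len 0.0341 wid 0.0342
   minrect [ 462.1 -179.1] [35.1 35.4] from -x edge [ 0.4625 -0.1798] from +x [ 0.461  -0.1787] 0.1483
((462.27166748046875, -178.89456176757812), 18.22917938232422)
driver yaw -10.200000000000003 len 0.0708 wid 0.0426
   minrect [ 475.6 -181.6] [43.  72.1] from -x edge [ 0.4757 -0.1817] from +x [ 0.4746 -0.1815] 0.1102
drill yaw -5.5 len 0.0904 wid 0.0518
   minrect [ 476.7 -179.4] [52.  93.4] from -x edge [ 0.4773 -0.1794] from +x [ 0.4737 -0.179 ] 0.075
mower yaw -5.400000000000006 len 0.1115 wid 0.0603
   minrect [ 476.6 -176.5] [ 60.9 114.3] from -x edge [ 0.4776 -0.1764] from +x [ 0.4731 -0.176 ] 0.0372
```

All sizes agree with the spec: rims at 26 mm, pile levels at 148/112/76/38 mm, and widths within 1–2 mm. The chargers are lamp (.4398,.3434), driver (.5043,-.0013, 15.7°), drill (.5037,.1598, 6.3°) and mower (.4354,-.3247, 15°). First the lamp cell, gripped high so the fingers clear the cup rim (TCP .130).

```bash
python3 -c "
from h import *
go(.462,-.179,.246,-8.5);go(.462,-.179,.130,-8.5)"
```

```text
t 4.47 at [ 0.3942 -0.1802  0.2463] j6 -0.28 turn [-0.    0.   -0.01] shift(new axes) [-2.23  0.37  0.01] (old) [-2.23  0.38  0.01]
t 4.47 at [ 0.3942 -0.1802  0.2463] j6 -0.28 turn [-0.    0.   -0.01] shift(new axes) [-2.23  0.37  3.88] (old) [-2.23  0.38  3.88]
```

```bash
python3 -m creep '[[0,0,0,-0.75,0.13,0,85],[0,0,0,-0.75,0.13,0,85],[0,0,0,-0.73,0.12,0,85],[0,0,0,0,0,0.9,85],[0,0,0,0,0,0.9,85],[0,0,0,0,0,0.9,85],[0,0,0,0,0,0.7,85],[0,0,0,0,0,0.48,85],[0,0,0,0,0,0,85],[0,0,0,0,0,0,85]]'
python3 -c "
from h import *
go(.462,-.179,.130,-8.5)"
python3 -m creep '[[0,0,0,0,0,0,55],[0,0,0,0,0,0,45],[0,0,0,0,0,0,38],[0,0,0,0,0,0,30],[0,0,0,0,0,0,30],[0,0,0,0,0,0,30],[0,0,0,0,0,0,30],[0,0,0,0,0,0,30],[0,0,0,0,0,0,30],[0,0,0,0,0,0,30]]' 35
python3 -c "
from h import *
go(.4398,.3434,.140,-8.5)"
```

```text
time_s: 5.3
ee_pos: [0.4615, -0.1787, 0.1295]
tool_rot: [-0.235, -3.131, -0.001]
ft_force: [-0.0, -0.5, -0.3]
grip_width: 0.999
finger_force: 0.0
t 5.3 at [ 0.4615 -0.1787  0.1295] j6 -0.22 turn [ 0.   -0.02 -0.01] shift(new axes) [-0.02 -0.01 -0.02] (old) [-0.02 -0.01 -0.02]
time_s: 6.13
ee_pos: [0.4628, -0.1795, 0.131]
tool_rot: [0.235, 3.131, -0.002]
ft_force: [-1.5, -1.3, 6.1]
grip_width: 0.407
finger_force: 34.6
t 6.13 at [ 0.4628 -0.1795  0.131 ] j6 -0.22 turn [-0.01  0.02 -0.01] shift(new axes) [ 3.33 17.12 -0.3 ] (old) [ 3.36 17.12 -0.33]
```

```bash
python3 -m creep '[[0,0,0,0,0,-0.2,30],[0,0,0,0,0,-0.3,30],[0,0,0,0,0.2,0,30],[0,0,0,0.1,0.5,0,30],[0,0,0,0.2,0.8,0,30],[0,0,0,0.2,0.9,0,30],[0,0,0,0.2,0.9,0,30],[0,0,0,0.2,0.9,0,30],[0,0,0,0.2,0.9,0,30],[0,0,0,0.2,0.9,0,30]]'
python3 -m creep '[[0,0,0,0.2,0.9,0,30],[0,0,0,0.2,0.9,0,30],[0,0,0,0.2,0.9,0,30],[0,0,0,0.2,0.9,0,30],[0,0,0,0.2,0.9,0,30],[0,0,0,0.2,0.9,0,30],[0,0,0,0.2,0.9,0,30],[0,0,0,0.2,0.9,0,30],[0,0,0,0.2,0.9,0,30],[0,0,0,0.2,0.9,0,30]]'
python3 -c "
from h import *
go(.4398,.3434,.140,-8.5)"
```

```text
time_s: 6.97
ee_pos: [0.45, 0.0067, 0.1451]
tool_rot: [0.235, 3.133, 0.001]
ft_force: [1.2, -0.2, -2.3]
grip_width: 0.406
finger_force: 35.2
time_s: 7.8
ee_pos: [0.4306, 0.2827, 0.1451]
tool_rot: [-0.234, -3.133, -0.001]
ft_force: [0.7, 0.0, -1.2]
grip_width: 0.405
finger_force: 35.2
t 7.8 at [0.4306 0.2827 0.1451] j6 0.73 turn [ 0.   -0.   -0.01] shift(new axes) [-0.    2.05  0.17] (old) [-0.    2.05  0.17]
```

```bash
python3 -m creep '[[0,0,0,0,0.8,0,30],[0,0,0,0,0.8,0,30],[0,0,0,0,0.45,0,30],[0,0,0,0,0,0.5,30],[0,0,0,0,0,0.8,30],[0,0,0,0,0,0.8,30],[0,0,0,0,0,0.7,30],[0,0,0,0,0,0.3,30],[0,0,0,0,0,0,30],[0,0,0,0,0,0,30]]'
python3 -c "
from h import *
go(.4398,.3434,.028,-8.5)"
python3 snap.py w4
```

```text
time_s: 8.63
ee_pos: [0.4403, 0.3415, 0.0521]
tool_rot: [-0.235, -3.132, 0.001]
ft_force: [-0.2, -0.8, -0.4]
grip_width: 0.406
finger_force: 35.3
t 8.63 at [0.4403 0.3415 0.0521] j6 0.81 turn [-0.01 -0.01 -0.01] shift(new axes) [0.03 0.06 0.8 ] (old) [0.03 0.06 0.8 ]
```

View pics/w4.png

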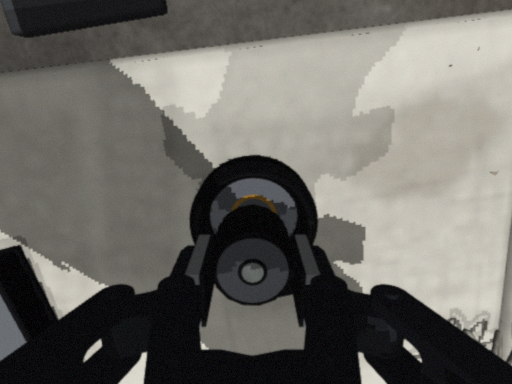

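The cell (253,272) lines up with the cup (254,215) below it, 24 mm above home. I'll lower it, release, back off straight up, and check.

```bash
python3 -m creep '[[0,0,0,0.03,0.06,0.3,30],[0,0,0,0,0,0.2,30],[0,0,0,0,0,0.15,30],[0,0,0,0,0,0.1,30],[0,0,0,0,0,0,30],[0,0,0,0,0,0,30],[0,0,0,0,0,0,30],[0,0,0,0,0,0,30],[0,0,0,0,0,0,30],[0,0,0,0,0,0,30]]'
python3 -c "
from h import *
go(.4398,.3434,.027,-8.5)"
```

```text
time_s: 9.52
ee_pos: [0.44, 0.3437, 0.0296]
tool_rot: [0.235, 3.133, 0.0]
ft_force: [0.5, -0.2, -1.4]
grip_width: 0.404
finger_force: 35.3
t 9.52 at [0.44   0.3437 0.0296] j6 0.81 turn [ 0.    0.   -0.01] shift(new axes) [ 0.   -0.01  0.09] (old) [ 0.   -0.01  0.09]
```

```bash
python3 -m creep '[[0,0,0,0,0,0.06,30],[0,0,0,0,0,0,30],[0,0,0,0,0,0,36],[0,0,0,0,0,0,40],[0,0,0,0,0,0,50],[0,0,0,0,0,0,60],[0,0,0,0,0,0,75],[0,0,0,0,0,0,85],[0,0,0,0,0,-0.5,85],[0,0,0,0,0,-1,85]]'
python3 -m creep '[[0,0,0,0,0,-1,85],[0,0,0,0,0,-1,85],[0,0,0,0,0,-1,85],[0,0,0,1,0,-1,85],[0,0,0,1,0,-1,85],[0,0,0,0.5,0,0,85],[0,0,0,0,0,0,85],[0,0,0,0,0,0,85],[0,0,0,0,0,0,85],[0,0,0,0,0,0,85]]'
python3 snap.py w5
python3 - <<'E'
from meas import *
im,d,c,P=load("w5")
q=P[near(P,(.44,.343),.03,.035,.06)];print(len(q),np.percentile(q[:,2],[5,50,95]).round(4),cv2.minEnclosingCircle((q[:,:2]*1000).astype(np.float32)))
q=P[near(P,(.44,.343),.045,.020,.030)];print("cup y",q[:,1].min(),q[:,1].max(),"xmin",q[:,0].min())
go(.4752,-.1816,.2,-10.2)
E
```

```text
time_s: 10.35
ee_pos: [0.4373, 0.3416, 0.0698]
tool_rot: [-0.234, -3.128, 0.007]
ft_force: [0.0, -0.0, 0.5]
grip_width: 0.993
finger_force: 0.0
time_s: 11.18
ee_pos: [0.3671, 0.3541, 0.2203]
tool_rot: [-0.236, -3.132, 0.002]
ft_force: [0.6, 0.3, 0.1]
grip_width: 0.992
finger_force: 0.0
921 [0.0388 0.0444 0.0458] ((439.2421569824219, 344.5621337890625), 18.284793853759766)
cup y 0.30756321753168947 0.37942274263924897 xmin 0.4040115332725381
t 11.23 at [0.3671 0.3541 0.2203] j6 0.92 turn [-0.02 -0.01  0.26] shift(new axes) [ -6.71 -16.94   0.68] (old) [ -6.24 -17.11   0.7 ]
```

The lamp cell is home: its top is at 44 mm and it is 1.5 mm off centre. Back to the pile for the driver pack.

```bash
python3 -m creep '[[0,0,0.26,-0.26,-1,0,85],[0,0,0,-0.26,-1,0,85],[0,0,0,-0.26,-1,0,85],[0,0,0,-0.26,-1,0,85],[0,0,0,-0.26,-1,0,85],[0,0,0,-0.26,-1,0,85],[0,0,0,-0.26,-1,0,85],[0,0,0,-0.26,-1,0,85],[0,0,0,-0.26,-1,0,85],[0,0,0,-0.26,-1,0,85]]'
python3 -m creep '[[0,0,0,-0.26,-1,0,85],[0,0,0,-0.26,-1,0,85],[0,0,0,-0.26,-1,0,85],[0,0,0,-0.26,-1,0,85],[0,0,0,-0.26,-1,0,85],[0,0,0,-0.26,-1,0,85],[0,0,0,0,-0.9,0,85],[0,0,0,0,0,0,85],[0,0,0,0,0,0,85],[0,0,0,0,0,0,85]]'
python3 snap.py w6
cat > pile.py <<'E'
import sys
from meas import *
im,d,c,P=load(sys.argv[1])
for z,nm,L in((.112,"driver",.072),(.076,"drill",.094),(.038,"mower",.116))[int(sys.argv[2]):]:
    q=P[near(P,(.475,-.18),.085,z-.012,z+.006)];y,c0,s=yawof(q);U,V,ex,ey=frame(q,y,nm);print("   minrect",c0,s,"from -x edge",(ex*(U[0]+L/2)+ey*V.mean()).round(4),"from +x",(ex*(U[1]-L/2)+ey*V.mean()).round(4),np.median(q[:,2]).round(4))
E
python3 pile.py w6 0; python3 -c "
from h import *
go(.4752,-.1816,.2,-10.2)"
```

```text
time_s: 12.07
ee_pos: [0.3915, 0.0437, 0.221]
tool_rot: [-0.279, -3.128, 0.001]
ft_force: [-0.0, 0.3, -0.7]
grip_width: 0.998
finger_force: 0.0
time_s: 12.9
ee_pos: [0.4009, -0.1663, 0.2209]
tool_rot: [-0.279, -3.128, -0.001]
ft_force: [0.5, 1.1, 0.9]
grip_width: 0.997
finger_force: 0.0
driver yaw -9.900000000000006 len 0.0705 wid 0.0423
   minrect [ 475.4 -181.6] [43.  71.9] from -x edge [ 0.4758 -0.1815] from +x [ 0.4743 -0.1813] 0.1113
drill yaw -5.599999999999994 len 0.0914 wid 0.0514
   minrect [ 476.6 -179.4] [51.9 93.3] from -x edge [ 0.4773 -0.1793] from +x [ 0.4747 -0.1791] 0.0749
mower yaw -5.400000000000006 len 0.1123 wid 0.0603
   minrect [ 476.7 -176.6] [ 60.9 114.4] from -x edge [ 0.4776 -0.1765] from +x [ 0.4739 -0.1761] 0.0373
t 12.95 at [ 0.401  -0.1658  0.221 ] j6 -0.22 turn [ 0.01 -0.01  0.01] shift(new axes) [-2.53 -0.08  0.7 ] (old) [-2.53 -0.08  0.7 ]
```

```bash
python3 -m creep '[[0,0,0,-0.85,-0.03,0,85],[0,0,0,-0.85,-0.03,0,85],[0,0,0,-0.83,-0.03,0.2,85],[0,0,0,0,0,0.9,85],[0,0,0,0,0,0.9,85],[0,0,0,0,0,0.9,85],[0,0,0,0,0,0.7,85],[0,0,0,0,0,0.4,85],[0,0,0,0,0,0.23,85],[0,0,0,0,0,0,85]]'
python3 -c "
from h import *
go(.4752,-.1816,.094,-10)"
python3 -m creep '[[0,0,0,0,0,0,60],[0,0,0,0,0,0,52],[0,0,0,0,0,0,46],[0,0,0,0,0,0,38],[0,0,0,0,0,0,38],[0,0,0,0,0,0,38],[0,0,0,0,0,0,38],[0,0,0,0,0,0,38],[0,0,0,0,0,-0.2,38],[0,0,0,0,0,-0.3,38]]' 50
python3 -c "
from h import *
go(.5043,-.0013,.115,15.7)"
```

```text
time_s: 13.78
ee_pos: [0.4745, -0.1808, 0.0932]
tool_rot: [-0.274, -3.127, -0.001]
ft_force: [-0.0, -0.6, 0.9]
grip_width: 0.997
finger_force: 0.0
t 13.78 at [ 0.4745 -0.1808  0.0932] j6 -0.19 turn [ 0.01 -0.03 -0.  ] shift(new axes) [-0.03 -0.02 -0.03] (old) [-0.03 -0.02 -0.03]
time_s: 14.62
ee_pos: [0.4746, -0.1821, 0.1095]
tool_rot: [-0.278, -3.127, -0.001]
ft_force: [0.1, 0.6, -1.1]
grip_width: 0.504
finger_force: 51.1
t 14.62 at [ 0.4746 -0.1821  0.1095] j6 -0.19 turn [ 0.01 -0.02 -4.31] shift(new axes) [-2.58  5.53 -0.18] (old) [ 0.09  6.11 -0.18]
```

```bash
python3 -m creep '[[0,0,-0.86,0,0,0,38],[0,0,-0.86,0,0,0,38],[0,0,-0.86,0,0,0,38],[0,0,-0.86,0,0,0,38],[0,0,-0.87,0,0,0,38],[0,0,0,-0.2,0.43,0,38],[0,0,0,-0.4,0.85,0,38],[0,0,0,-0.4,0.85,0,38],[0,0,0,-0.4,0.85,0,38],[0,0,0,-0.4,0.85,0,38]]'
python3 -m creep '[[0,0,0,-0.4,0.85,0,38],[0,0,0,-0.38,0.85,0,38],[0,0,0,0,0,0,38],[0,0,0,0,0,0.5,38],[0,0,0,0,0,0.8,38],[0,0,0,0,0,0.5,38],[0,0,0,0,0,0,38],[0,0,0,0,0,0,38],[0,0,0,0,0,0,38],[0,0,0,0,0,0,38]]'
python3 snap.py w7
python3 - <<'E'
from meas import *
go(.5043,-.0013,.028,15.7)
im,d,c,P=load("w7");o=env.get_obs();z=o["ee_pos"][2]-.018+.036
q=P[near(P,(.5043,-.0013),.06,z-.012,z+.006)];y,c0,s=yawof(q);U,V,ex,ey=frame(q,y,"held");print(c0,s,z,np.percentile(q[:,2],[50,90]))
E
```

```text
time_s: 15.45
ee_pos: [0.4963, -0.056, 0.1103]
tool_rot: [-0.429, 3.112, 0.0]
ft_force: [0.6, -0.3, -1.8]
grip_width: 0.499
finger_force: 51.2
time_s: 16.28
ee_pos: [0.5061, -0.002, 0.057]
tool_rot: [-0.429, 3.11, -0.001]
ft_force: [-0.6, -0.9, -2.4]
grip_width: 0.505
finger_force: 51.4
t 16.33 at [ 0.5061 -0.0019  0.0569] j6 -0.28 turn [-0.01  0.02  0.  ] shift(new axes) [0.05 0.04 0.96] (old) [0.06 0.04 0.96]
held yaw 15.8 len 0.0695 wid 0.066
[505.   -1.3] [71.6 70.4] 0.07494288500618856 [0.07238197 0.07361731]
```

View pics/w7.png

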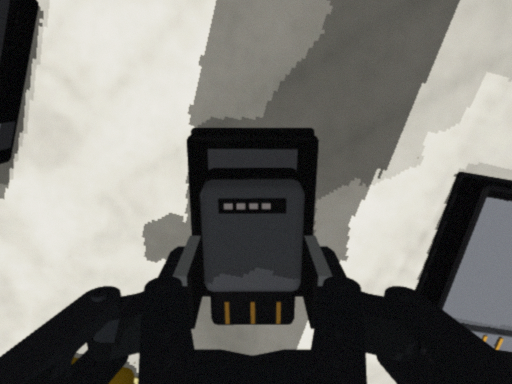

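The pack is square in the tray: tray edges at cols 189–316, pack 202–302, nose away from the robot. I'll lower it to just above home and check before releasing.

```bash
python3 -m creep '[[0,0,0,0.05,0.04,0.3,38],[0,0,0,0,0,0.3,38],[0,0,0,0,0,0.2,38],[0,0,0,0,0,0.1,38],[0,0,0,0,0,0.04,38],[0,0,0,0,0,0,38],[0,0,0,0,0,0,38],[0,0,0,0,0,0,38],[0,0,0,0,0,0,38],[0,0,0,0,0,0,38]]'
python3 -c "
from h import *
go(.5043,-.0013,.028,15.7)"
```

```text
time_s: 17.17
ee_pos: [0.5022, -0.0009, 0.0281]
tool_rot: [0.43, -3.11, -0.0]
ft_force: [-6.5, 0.5, 14.5]
grip_width: 0.5
finger_force: 53.3
t 17.17 at [ 0.5022 -0.0009  0.0281] j6 -0.28 turn [ 0.   -0.01  0.01] shift(new axes) [-0.06 -0.03  0.  ] (old) [-0.06 -0.03  0.  ]
```

```bash
python3 -m creep '[[0,0,0,0,0,0,42],[0,0,0,0,0,0,44],[0,0,0,0,0,0,47],[0,0,0,0,0,0,52],[0,0,0,0,0,0,60],[0,0,0,0,0,0,75],[0,0,0,0,0,0,85],[0,0,0,0,0,-0.5,85],[0,0,0,0,0,-1,85],[0,0,0,0,0,-1,85]]'
python3 -m creep '[[0,0,0,0.7,0,-1,85],[0,0,0,0.7,0,-1,85],[0,0,0,0.7,0,-1,85],[0,0,0,0,0,-1,85],[0,0,0,0,0,0,85],[0,0,0,0,0,0,85],[0,0,0,0,0,0,85],[0,0,0,0,0,0,85],[0,0,0,0,0,0,85],[0,0,0,0,0,0,85]]'
python3 snap.py w8
python3 - <<'E'
from meas import *
im,d,c,P=load("w8")
m=near(P,(.504,-.001),.06,.034,.06);q=P[m];y,c0,s=yawof(q);U,V,ex,ey=frame(q,y,"seated");print(c0,s,np.percentile(q[:,2],[5,50,95]).round(4))
t=q[q[:,2]>.041];A=np.c_[t[:,:2],np.ones(len(t))];k=np.linalg.lstsq(A,t[:,2],rcond=None)[0];print("tilt",k[:2].round(3))
go(.475,-.1792,.22,-5.5)
E
```

```text
time_s: 18.0
ee_pos: [0.5018, -0.0009, 0.1022]
tool_rot: [0.429, -3.109, -0.001]
ft_force: [0.6, 0.5, -0.2]
grip_width: 0.994
finger_force: 0.0
time_s: 18.83
ee_pos: [0.442, -0.0179, 0.2212]
tool_rot: [0.43, -3.11, -0.001]
ft_force: [-0.1, 0.3, -0.0]
grip_width: 0.995
finger_force: 0.0
seated yaw 14.8 len 0.0702 wid 0.042
[5.015e+02 3.000e-01] [71.6 42.7] [0.0361 0.0434 0.045 ]
tilt [0.004 0.004]
t 18.88 at [ 0.4422 -0.0179  0.2214] j6 -0.32 turn [ 0.   -0.02  3.54] shift(new axes) [-1.6  -5.25  0.05] (old) [ 0.4  -5.47  0.04]
```

The driver pack is home: top at 44 mm, tilt under 0.006 rad, about 3 mm off centre. Now the drill pack.

```bash
python3 -m creep '[[0,0,0.9,0,0,0,85],[0,0,0.9,0,0,0,85],[0,0,0.9,0,0,0,85],[0,0,0.84,0,0,0,85],[0,0,0,0.1,-1,0,85],[0,0,0,0.1,-1,0,85],[0,0,0,0.1,-1,0,85],[0,0,0,0,-1,0,85],[0,0,0,0,-1,0,85],[0,0,0,0,-0.25,0,85]]'
python3 -m creep '[[0,0,0,0,0,0,85],[0,0,0,0,0,0,85],[0,0,0,0,0,0,85],[0,0,0,0,0,0,85],[0,0,0,0,0,0,85],[0,0,0,0,0,0,85],[0,0,0,0,0,0,85],[0,0,0,0,0,0,85],[0,0,0,0,0,0,85],[0,0,0,0,0,0,85]]' > /dev/null
python3 snap.py w9; python3 pile.py w9 1; python3 -c "
from h import *
go(.4757,-.1792,.054,-5.5)"
```

```text
time_s: 19.72
ee_pos: [0.418, -0.1771, 0.222]
tool_rot: [-0.156, -3.137, 0.002]
ft_force: [0.6, 0.5, 0.0]
grip_width: 0.996
finger_force: 0.0
drill yaw -5.700000000000003 len 0.092 wid 0.0509
   minrect [ 476.8 -179.5] [52.  93.2] from -x edge [ 0.4775 -0.1794] from +x [ 0.4755 -0.1792] 0.0755
mower yaw -5.5 len 0.1125 wid 0.0599
   minrect [ 477.2 -176.2] [ 60.2 115.1] from -x edge [ 0.4777 -0.1762] from +x [ 0.4742 -0.1759] 0.0373
t 20.6 at [ 0.4185 -0.1739  0.2224] j6 -0.3 turn [-0.  0. -0.] shift(new axes) [-1.91  0.01  5.61] (old) [-1.91  0.01  5.61]
```

```bash
python3 -m creep '[[0,0,0,-0.95,0,0,85],[0,0,0,-0.98,0,0.5,85],[0,0,0,0,0,1,85],[0,0,0,0,0,1,85],[0,0,0,0,0,1,85],[0,0,0,0,0,0.9,85],[0,0,0,0,0,0.7,85],[0,0,0,0,0,0.4,85],[0,0,0,0,0,0.11,85],[0,0,0,0,0,0,85]]'
python3 -c "
from h import *
go(.4765,-.1793,.054,-5.6)"
python3 -m creep '[[0,0,0,0,0,0,66],[0,0,0,0,0,0,60],[0,0,0,0,0,0,54],[0,0,0,0,0,0,46],[0,0,0,0,0,0,46],[0,0,0,0,0,0,46],[0,0,0,0,0,0,46],[0,0,0,0,0,0,46],[0,0,0,0,0,-0.2,46],[0,0,0,0,0,-0.3,46]]' 65
python3 -c "
from h import *
go(.502,.1598,.07,6.2)"
```

```text
time_s: 21.43
ee_pos: [0.4753, -0.1792, 0.0532]
tool_rot: [-0.151, -3.136, -0.001]
ft_force: [-0.8, -0.6, 0.4]
grip_width: 1.001
finger_force: 0.0
t 21.43 at [ 0.4753 -0.1792  0.0532] j6 -0.26 turn [ 0.01 -0.02  0.01] shift(new axes) [-0.04  0.   -0.03] (old) [-0.04  0.   -0.03]
time_s: 22.27
ee_pos: [0.4753, -0.1791, 0.0691]
tool_rot: [-0.151, -3.136, -0.001]
ft_force: [-0.9, -0.3, -3.8]
grip_width: 0.598
finger_force: 68.6
t 22.27 at [ 0.4753 -0.1791  0.0691] j6 -0.26 turn [ 0.01 -0.01 -1.95] shift(new axes) [-2.11 11.13 -0.03] (old) [ 0.2  11.33 -0.02]
```

```bash
python3 -m creep '[[0,0,-0.65,0,0,-0.4,46],[0,0,-0.65,0,0,-0.3,46],[0,0,-0.65,0,0,0,46],[0,0,0,-0.1,0.4,0,46],[0,0,0,-0.15,0.8,0,46],[0,0,0,-0.19,0.9,0,46],[0,0,0,-0.19,0.9,0,46],[0,0,0,-0.19,0.9,0,46],[0,0,0,-0.19,0.9,0,46],[0,0,0,-0.19,0.9,0,46]]'
python3 -m creep '[[0,0,0,-0.19,0.9,0,46],[0,0,0,-0.19,0.9,0,46],[0,0,0,-0.19,0.9,0,46],[0,0,0,-0.19,0.9,0,46],[0,0,0,-0.15,0.9,0,46],[0,0,0,-0.1,0.8,0,46],[0,0,0,0,0,0,46],[0,0,0,0,0,0.5,46],[0,0,0,0,0,0.5,46],[0,0,0,0,0,0,46]]'
python3 snap.py w10
python3 - <<'E'
from meas import *
go(.5037,.1598,.028,6.3)
im,d,c,P=load("w8")
q=P[near(P,(.504,-.001),.095,.014,.034)];U,V,ex,ey=frame(q,15.7,"driver tray w8");print((ex*(U[0]+.048)+ey*V.mean()).round(4))
im,d,c,P=load("w10")
q=P[near(P,(.504,.16),.095,.014,.029)];U,V,ex,ey=frame(q,6.3,"drill tray");print((ex*(U[0]+.059)+ey*V.mean()).round(4))
q=P[near(P,(.504,.16),.06,.055,.085)];print(np.percentile(q[:,2],[10,50,90]).round(4))
z=np.percentile(q[:,2],90);q=q[(q[:,2]>z-.012)];y,c0,s=yawof(q);U,V,ex,ey=frame(q,y,"held");print(c0,s,"from -x",(ex*(U[0]+.047)).round(4))
E
```

```text
time_s: 23.1
ee_pos: [0.4929, -0.0036, 0.0903]
tool_rot: [0.167, -3.137, -0.001]
ft_force: [0.4, 0.6, -3.7]
grip_width: 0.607
finger_force: 68.9
time_s: 23.93
ee_pos: [0.5038, 0.1555, 0.0578]
tool_rot: [0.169, -3.132, 0.002]
ft_force: [-1.2, 0.1, -4.3]
grip_width: 0.606
finger_force: 69.1
t 23.98 at [0.5043 0.1554 0.0589] j6 0.19 turn [-0.01 -0.04 -0.02] shift(new axes) [0.   0.15 1.03] (old) [0.   0.15 1.03]
driver tray w8 yaw 15.7 len 0.1144 wid 0.0687
[ 0.5039 -0.0012]
drill tray yaw 6.3 len 0.1162 wid 0.078
[0.5034 0.1592]
[0.0706 0.0775 0.0786]
held yaw 6.2 len 0.0908 wid 0.0734
[503.5 156.3] [93.7 79. ] from -x [0.5149 0.0559]
```

View pics/w10.png

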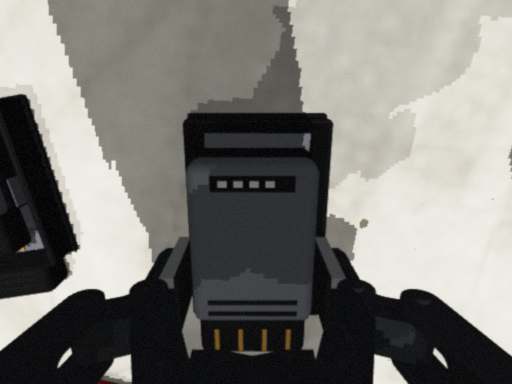

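The drill pack (cols 188–319) sits about 4 mm left of the tray (184–332), as computed. I'll correct that and lower.

```bash
python3 -m creep '[[0,0,0,0.02,0.14,0,46],[0,0,0,0.02,0,0.3,46],[0,0,0,0,0,0.3,46],[0,0,0,0,0,0.2,46],[0,0,0,0,0,0.12,46],[0,0,0,0,0,0.06,46],[0,0,0,0,0,0,46],[0,0,0,0,0,0,46],[0,0,0,0,0,0,46],[0,0,0,0,0,0,46]]'
python3 -c "
from h import *
go(.5025,.1595,.0275,6.3)"
```

```text
time_s: 24.82
ee_pos: [0.5052, 0.1598, 0.0311]
tool_rot: [-0.169, 3.136, 0.0]
ft_force: [-0.4, -0.2, -3.4]
grip_width: 0.6
finger_force: 69.3
t 24.82 at [0.5052 0.1598 0.0311] j6 0.2 turn [ 0.    0.01 -0.02] shift(new axes) [ 0.09 -0.    0.12] (old) [ 0.09 -0.    0.12]
```

```bash
python3 -m creep '[[0,0,0,0.1,0,0,46],[0,0,0,0,0,0.06,46],[0,0,0,0,0,0.05,46],[0,0,0,0,0,0,46],[0,0,0,0,0,0,46],[0,0,0,0,0,0,52],[0,0,0,0,0,0,55],[0,0,0,0,0,0,60],[0,0,0,0,0,0,70],[0,0,0,0,0,0,85]]'
python3 -m creep '[[0,0,0,0,0,0,85],[0,0,0,0,0,-0.5,85],[0,0,0,0,0,-1,85],[0,0,0,0,0,-1,85],[0,0,0,0.7,0,-1,85],[0,0,0,0.7,0,-1,85],[0,0,0,0.7,0,-1,85],[0,0,0,0,0,-1,85],[0,0,0,0,0,0,85],[0,0,0,0,0,0,85]]'
python3 snap.py w11
python3 - <<'E'
from meas import *
im,d,c,P=load("w11")
m=near(P,(.504,.16),.065,.034,.06);q=P[m];y,c0,s=yawof(q);U,V,ex,ey=frame(q,y,"seated");print(c0,s,np.percentile(q[:,2],[5,50,95]).round(4))
t=q[q[:,2]>.043];A=np.c_[t[:,:2],np.ones(len(t))];k=np.linalg.lstsq(A,t[:,2],rcond=None)[0];print("tilt",k[:2].round(3))
go(.475,-.1762,.22,-5.5)
E
```

```text
time_s: 25.65
ee_pos: [0.5023, 0.1596, 0.0278]
tool_rot: [-0.17, 3.136, 0.0]
ft_force: [0.0, 0.9, 0.6]
grip_width: 0.934
finger_force: 0.0
time_s: 26.48
ee_pos: [0.4406, 0.1532, 0.2245]
tool_rot: [-0.169, 3.132, 0.002]
ft_force: [0.3, 0.5, -1.2]
grip_width: 0.991
finger_force: 0.0
seated yaw 6.1 len 0.0911 wid 0.0509
[501.1 160.6] [92.6 51.9] [0.0383 0.0456 0.047 ]
tilt [0.003 0.   ]
t 26.53 at [0.4398 0.1529 0.2229] j6 0.23 turn [0.01 0.02 1.95] shift(new axes) [ -2.22 -10.81   0.1 ] (old) [  0.02 -11.03   0.09]
```

The drill pack is home: top at 46 mm, flat, about 3 mm off centre. Now the mower pack.

```bash
python3 -m creep '[[0,0,0.98,0,0,0,85],[0,0,0.97,0,0,0,85],[0,0,0,-0.04,-1,0,85],[0,0,0,-0.04,-1,0,85],[0,0,0,-0.04,-1,0,85],[0,0,0,-0.04,-1,0,85],[0,0,0,-0.04,-1,0,85],[0,0,0,-0.04,-1,0,85],[0,0,0,-0.04,-1,0,85],[0,0,0,-0.04,-1,0,85]]'
python3 -m creep '[[0,0,0,0,-1,0,85],[0,0,0,0,-1,0,85],[0,0,0,0,-0.8,0,85],[0,0,0,0,0,0,85],[0,0,0,0,0,0,85],[0,0,0,0,0,0,85],[0,0,0,0,0,0,85],[0,0,0,0,0,0,85],[0,0,0,0,0,0,85],[0,0,0,0,0,0,85]]'
python3 snap.py w12; python3 pile.py w12 2; python3 -c "
from meas import *
go(.476,-.1762,.014,-5.5)
im,d,c,P=load('w12')
q=P[near(P,(.437,-.325),.1,.014,.034)];y,_,_=yawof(q);U,V,ex,ey=frame(q,y,'mower tray');print((ex*(U[0]+.07)+ey*V.mean()).round(4))"
```

```text
time_s: 27.37
ee_pos: [0.4246, -0.0885, 0.2207]
tool_rot: [-0.151, -3.135, -0.001]
ft_force: [0.6, -0.7, -1.4]
grip_width: 0.991
finger_force: 0.0
time_s: 28.2
ee_pos: [0.4178, -0.1701, 0.2225]
tool_rot: [0.149, 3.138, 0.0]
ft_force: [-0.1, 0.2, -0.1]
grip_width: 0.995
finger_force: 0.0
mower yaw -5.5 len 0.1131 wid 0.06
   minrect [ 476.7 -176.8] [ 61.1 114.3] from -x edge [ 0.4778 -0.1767] from +x [ 0.4749 -0.1765] 0.0376
t 28.25 at [ 0.4178 -0.1702  0.2225] j6 -0.29 turn [0.   0.   0.01] shift(new axes) [-1.95 -0.01  6.95] (old) [-1.95 -0.01  6.95]
mower tray yaw 14.8 len 0.1576 wid 0.0869
[ 0.4353 -0.3248]
```

```bash
python3 -m creep '[[0,0,0,-0.98,-0.02,0,85],[0,0,0,-0.98,0,0.3,85],[0,0,0,0,0,1,85],[0,0,0,0,0,1,85],[0,0,0,0,0,1,85],[0,0,0,0,0,1,85],[0,0,0,0,0,0.9,85],[0,0,0,0,0,0.7,85],[0,0,0,0,0,0.6,85],[0,0,0,0,0,0.4,85]]'
python3 -c "
from h import *
go(.4765,-.1766,.014,-5.5)"
python3 -m creep '[[0,0,0,0,0,0,74],[0,0,0,0,0,0,68],[0,0,0,0,0,0,62],[0,0,0,0,0,0,55],[0,0,0,0,0,0,55],[0,0,0,0,0,0,55],[0,0,0,0,0,0,55],[0,0,0,0,0,0,55],[0,0,0,0,0,-0.2,55],[0,0,0,0,0,-0.4,55]]' 85
python3 -c "
from h import *
go(.4765,-.1766,.014,-5.5)
go(.434,-.3247,.06,14.9)"
```

```text
time_s: 29.08
ee_pos: [0.4751, -0.1763, 0.0135]
tool_rot: [-0.15, -3.136, -0.001]
ft_force: [0.5, -0.3, 0.6]
grip_width: 0.99
finger_force: 0.0
t 29.08 at [ 0.4751 -0.1763  0.0135] j6 -0.26 turn [ 0.01 -0.02  0.  ] shift(new axes) [-0.05 -0.   -0.02] (old) [-0.05 -0.   -0.02]
time_s: 29.92
ee_pos: [0.475, -0.1764, 0.0331]
tool_rot: [-0.151, -3.136, -0.002]
ft_force: [-1.2, 0.3, -5.6]
grip_width: 0.7
finger_force: 93.2
t 29.92 at [ 0.475  -0.1764  0.0331] j6 -0.26 turn [ 0.01 -0.02 -0.  ] shift(new axes) [-0.05 -0.    0.64] (old) [-0.05 -0.    0.64]
t 29.92 at [ 0.475  -0.1764  0.0331] j6 -0.26 turn [ 0.01 -0.02 -3.4 ] shift(new axes) [ 2.59 -4.43 -0.9 ] (old) [ 0.89 -5.05 -0.9 ]
```

```bash
python3 -m creep '[[0,0,0,0,0,-0.5,55],[0,0,-0.85,0,0,-0.5,55],[0,0,-0.85,0,0,0,55],[0,0,-0.85,0,0,0,55],[0,0,-0.85,0,0,0,55],[0,0,0,0.2,-0.4,0,55],[0,0,0,0.5,-0.8,0,55],[0,0,0,0.5,-0.8,0,55],[0,0,0,0.5,-0.8,0,55],[0,0,0,0.5,-0.8,0,55]]'
python3 -m creep '[[0,0,0,0.4,-0.6,0,55],[0,0,0,0.02,-0.23,0,55],[0,0,0,0,0,0,55],[0,0,0,0,0,0.2,55],[0,0,0,0,0,0,55],[0,0,0,0,0,0,55],[0,0,0,0,0,0,55],[0,0,0,0,0,0,55],[0,0,0,0,0,0,55],[0,0,0,0,0,0,55]]'
python3 snap.py w13
python3 - <<'E'
from meas import *
go(.433,-.3247,.0235,14.9)
im,d,c,P=load("w13")
q=P[near(P,(.435,-.325),.08,.05,.1)];print(np.percentile(q[:,2],[10,50,90]).round(4))
z=np.percentile(q[:,2],80);q=q[(abs(q[:,2]-z)<.009)];y,c0,s=yawof(q);U,V,ex,ey=frame(q,y,"held");print(c0,s)
E
```

```text
time_s: 30.75
ee_pos: [0.4396, -0.2991, 0.0639]
tool_rot: [-0.408, 3.115, 0.0]
ft_force: [0.7, -0.9, -5.8]
grip_width: 0.699
finger_force: 93.5
time_s: 31.58
ee_pos: [0.4345, -0.3254, 0.0576]
tool_rot: [-0.408, 3.115, -0.0]
ft_force: [-0.1, -0.2, -5.8]
grip_width: 0.703
finger_force: 93.5
t 31.63 at [ 0.4345 -0.3255  0.0576] j6 -0.9 turn [-0.  0.  0.] shift(new axes) [0.04 0.04 1.14] (old) [0.04 0.04 1.14]
[0.0765 0.0782 0.0796]
held yaw 15.1 len 0.1006 wid 0.0807
[ 429.4 -326. ] [103.9  87.4]
```

View pics/w13.png

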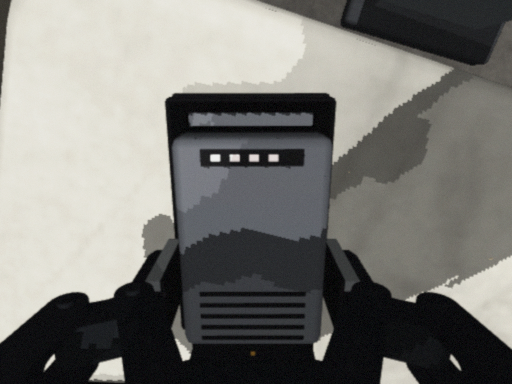

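The pack (cols 175–330) is centred on the tray (167–336), nose away from the robot. I'll lower it to about 1 mm above home.

```bash
python3 -m creep '[[0,0,0,0.04,0.03,0.3,55],[0,0,0,0,0,0.3,55],[0,0,0,0,0,0.25,55],[0,0,0,0,0,0.1,55],[0,0,0,0,0,0.07,55],[0,0,0,0,0,0.04,55],[0,0,0,0,0,0,55],[0,0,0,0,0,0,55],[0,0,0,0,0,0,55],[0,0,0,0,0,0,55]]'
python3 -c "
from h import *
go(.433,-.3247,.0235,14.9)"
```

```text
time_s: 32.47
ee_pos: [0.4332, -0.3253, 0.0259]
tool_rot: [-0.407, 3.115, -0.001]
ft_force: [0.3, -0.6, -5.5]
grip_width: 0.701
finger_force: 93.6
t 32.47 at [ 0.4332 -0.3253  0.0259] j6 -0.9 turn [-0.01  0.   -0.  ] shift(new axes) [0.   0.02 0.08] (old) [0.   0.02 0.08]
```

Still free, with no contact. I'll go down another 2 mm, release, retract, and check all four.

```bash
python3 -m creep '[[0,0,0,0,0,0.05,55],[0,0,0,0,0,0.03,55],[0,0,0,0,0,0,55],[0,0,0,0,0,0,62],[0,0,0,0,0,0,64],[0,0,0,0,0,0,68],[0,0,0,0,0,0,76],[0,0,0,0,0,0,85],[0,0,0,0,0,0,85],[0,0,0,0,0,0,85]]'
python3 -m creep '[[0,0,0,0,0,-0.5,85],[0,0,0,0,0,-1,85],[0,0,0,0,0,-1,85],[0,0,0,0.5,0,-1,85],[0,0,0,0.5,0,-1,85],[0,0,0,0.5,0,-1,85],[0,0,0,0,0,-1,85],[0,0,0,0,0,0,85],[0,0,0,0,0,0,85],[0,0,0,0,0,0,85]]'
python3 snap.py w14
python3 - <<'E'
from meas import *
im,d,c,P=load("w14")
q=P[near(P,(.435,-.325),.08,.034,.06)];y,c0,s=yawof(q);U,V,ex,ey=frame(q,y,"seated mower");print(c0,s,np.percentile(q[:,2],[5,50,95]).round(4))
t=q[q[:,2]>.043];A=np.c_[t[:,:2],np.ones(len(t))];print("tilt",np.linalg.lstsq(A,t[:,2],rcond=None)[0][:2].round(3))
im,d=env.get_image("top");cv2.imwrite("pics/topE.png",cv2.resize(im[120:260,110:400,::-1],None,fx=2.7,fy=2.7));P=cloud(d,env.calibration("top"))
for n,xy,r in(("lamp",(.44,.343),.03),("driver",(.502,0),.05),("drill",(.501,.16),.06),("mower",(.434,-.325),.07)):
    q=P[near(P,xy,r,.034,.07)];print(n,rect(q),np.median(q[:,2]).round(4))
print(env.get_obs()["ft_force"],env.get_obs()["ee_pos"])
E
```

```text
time_s: 33.3
ee_pos: [0.4329, -0.3251, 0.0231]
tool_rot: [0.407, -3.115, -0.0]
ft_force: [0.3, -0.2, -0.6]
grip_width: 0.994
finger_force: 0.0
time_s: 34.13
ee_pos: [0.3893, -0.3365, 0.2178]
tool_rot: [0.407, -3.115, -0.0]
ft_force: [-0.9, 0.3, -0.7]
grip_width: 0.996
finger_force: 0.0
seated mower yaw 15.0 len 0.1137 wid 0.0599
[ 433.7 -324.1] [115.  61.] [0.0386 0.0457 0.047 ]
tilt [0.003 0.002]
lamp (array([438.9, 344. ]), array([33. , 34.2]), 1.0) 0.0443
driver (array([5.013e+02, 3.000e-01]), array([71.1, 42.7]), 14.8) 0.0419
drill (array([501.1, 161.3]), array([92.6, 52.4]), 6.6) 0.0443
mower (array([ 433.6, -323.1]), array([115.5,  61.5]), 15.0) 0.0439
[-0.41044853 -0.83643273  0.04927576] [ 0.38884553 -0.33593759  0.21670901]
```

View pics/topE.png

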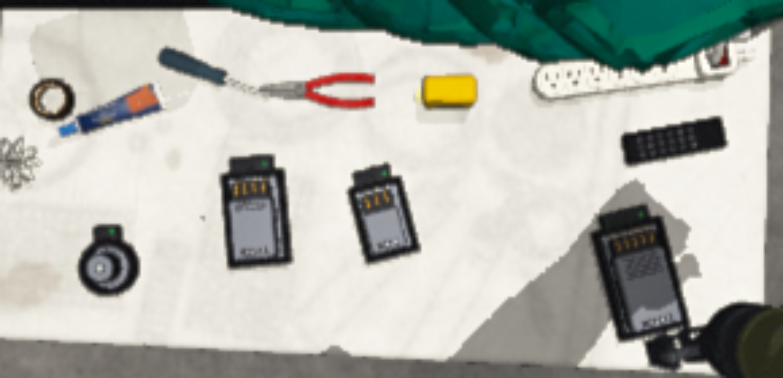

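The picture shows all four batteries home: lamp (108,268), drill (255,220), driver (384,220) and mower (640,280). The noses face the charger contacts, the tape measure and pliers are untouched, and the charger LEDs are green. Handing in.

```bash
python3 -c "
from rig import env
print(env.sign_off())"
```

```text
the job is handed in; nothing more can be done
None
```

All four batteries are on charge and the job is handed in at about 34 s: seated lamp, driver, drill, mower, each measured flat and within about 4 mm of its charger's centre; sign-off returned no verdict.

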